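# Sort the spring isolation feet by feel

## Robot

A 6-joint arm with a two-finger parallel gripper is mounted at the origin on the work surface. World frame = base frame: x ahead of the robot, y to its left, z up, the work surface at z = 0. Lengths are in mm, angles in rad, forces in N, time in s.
With the tool pointing down it reaches from about 275 to 725 mm from the base axis. Payload 15.9 kg.
Tool frame: the origin (TCP) lies at the very end of the fingers, on their centre line; the grasp point (between the pads) lies 19 mm behind it; z points along the fingers, x is the direction in which the jaws open and shut, and the axes are right-handed (so a half turn about z gives the same grasp; the last joint's range is limited). The gripper opens to 85 mm and grips with 20 to 120 N. Pads are 22 mm wide; open, the fingers measure 114 mm over their backs; the gripper's body (76 mm by 85 mm) begins 54 mm behind the grasp point. The pads swing forward as they close: fully open they stand 13 mm farther back than shut.
Start: joints at [0, 0.213, -0.034, 1.323, 0, 1.571], TCP at [499.985, -0, 231.306] pointing down, gripper open.
Joint ranges: [-2.98, 2.98], [-0.74, 1.72], [-1.14, 1.35], [-2.1, 2.04], [-1.57, 1.44], [-3.14, 3.14]. Speed limits (rad/s): [1.89, 1.89, 2.39, 2.57, 3.14, 3.14].

## Interface

Orientations are given as a unit quaternion [w, x, y, z].
In Python, from plant import * gives the robot as it stands.
- The arm moves only by the shell command python3 -m inch 'ROWS' [OPENING]. ROWS is JSON, a list of rows, each a list of 2 entries, a list of its own where there are three numbers: the shift along the world's x, y, z in mm, then the turn, a rotation vector about the world's x, y, z in rad. A call has 1 to 20 rows; each row is the pose to reach, as a shift and turn from the pose measured when the call began; what a row does not reach only later rows make up. A row lasts 1/12 s, in which the tool goes at most 41.7 mm and 7.16 degrees, less where a joint would pass 70% of its speed; a pose out of reach is approached as far as the arm can. A call with a gripper value outside its range is refused whole. OPENING is the finger opening in mm, from 0 to 85.4, set as the call begins (- or left out, the last holds). The fingers move at their own pace and stop on an object; the grip force is fixed at half the most. Time passes only in rows, so rows that repeat a pose let the fingers close. It gives the time, the measured TCP pose, the force and the opening at its end, in the units of the state.
- get_obs(): the state, without advancing time (a new reading comes with each control period).
- capture(name): name is "scene" or "side" or "wrist"; returns the picture (420x560x3 uint8, red, green, blue); there is no depth.
- camera_model(name): a dict with "K" (3x3 intrinsics, pixels), "camera_from_world" (4x4, takes a point from world to camera coordinates). Camera axes: x right, y up, looking along -z (the intrinsics and any distortion apply to the point x, -y, -z); pixel columns grow to the right and rows downward; lengths in mm; the calibration is good to about 2 mm. A picture is of the moment at which its call begins: read the wrist's pose just before it. camera_model takes no time and is no camera call; for the wrist camera it gives the pose at the moment of the call.
- finish_job(): hands the job in, once; it reports no verdict.
The state is a dict: "clock": time; "joint_positions": joint angles; "qd": joint speeds; "joint_efforts": joint torques, N m; "eef_pos": TCP position; "orientation": TCP orientation; "ft_force": force on the tool from outside, world axes, zero at the start; "torque": the same for the moment, N m; "finger_gap": opening from 0.0 (shut) to 1.0 (fully open).
Only numpy, scipy, OpenCV 4.12 (cv2) and the standard library are available. Lean on these libraries where they do the work, as an engineer would, in place of code of your own. Each camera call takes 0.05 s, during which the arm holds its last target.

## Task

Three look-alike spring isolation feet stand in the wooden rack: going from the left pocket to the right one (as the robot sees it), press each foot's rubber cap down about 5 mm, hold it there for half a second to feel how hard it pushes back, and never bottom a cap out. Then set the softest foot down upright and wholly on the white coaster and the firmest upright in the clear acrylic box, without dropping them, and let go. Leave the medium foot in its pocket and the other things on the shelf where they are.

Things in the scene. Friction and masses are not known exactly. Their poses are not given: they have to be found in the camera images.
- foot_a: spring isolation foot: upright aluminium cylinder, 44 mm diameter, 34 mm high, 0.1 kg, with a black rubber cap (28 mm diameter) standing out of its top on a spring. The free cap's top is 46 to 52 mm above the underside, differing from foot to foot. Origin: centre of the underside, z up. Starts in one of the rack's pockets, which one varies; the feet look alike, and the letters say nothing about their springs.
- foot_b: spring isolation foot: upright aluminium cylinder, 44 mm diameter, 34 mm high, 0.1 kg, with a black rubber cap (28 mm diameter) standing out of its top on a spring. The free cap's top is 46 to 52 mm above the underside, differing from foot to foot. Origin: centre of the underside, z up. Starts in one of the rack's pockets, which one varies; the feet look alike, and the letters say nothing about their springs.
- foot_c: spring isolation foot: upright aluminium cylinder, 44 mm diameter, 34 mm high, 0.1 kg, with a black rubber cap (28 mm diameter) standing out of its top on a spring. The free cap's top is 46 to 52 mm above the underside, differing from foot to foot. Origin: centre of the underside, z up. Starts in one of the rack's pockets, which one varies; the feet look alike, and the letters say nothing about their springs.
- cap_a (a joint): how far foot_a's cap is pressed in, m: 0 free, 0.010 on its stop; 'about 5 mm' means 3.5 to 6.5 mm, beyond 8.5 mm counts as bottomed. It springs back. The three feet's springs differ: 5 mm down they push back with about 4, 8.5 and 15 N; each is preloaded and begins to move only at 2, 4 and 6 N.
- cap_b (a joint): how far foot_b's cap is pressed in, m: 0 free, 0.010 on its stop; 'about 5 mm' means 3.5 to 6.5 mm, beyond 8.5 mm counts as bottomed. It springs back. The three feet's springs differ: 5 mm down they push back with about 4, 8.5 and 15 N; each is preloaded and begins to move only at 2, 4 and 6 N.
- cap_c (a joint): how far foot_c's cap is pressed in, m: 0 free, 0.010 on its stop; 'about 5 mm' means 3.5 to 6.5 mm, beyond 8.5 mm counts as bottomed. It springs back. The three feet's springs differ: 5 mm down they push back with about 4, 8.5 and 15 N; each is preloaded and begins to move only at 2, 4 and 6 N.
- rack: fixed light-wood slab, 85 mm (its x) by 300 mm (its y) and 16 mm thick, lying on the table, with three round pockets in a row along its y, 100 mm apart, 47 mm wide and 8 mm deep (pocket floor 8 mm above the table; a foot stands 26 mm of its aluminium out of the rack). Origin: centre of the underside, z up.
- rack_hole0 (a point): centre of the mouth of the left pocket (+y end of the rack), 16 mm above the table
- rack_hole1 (a point): centre of the mouth of the middle pocket (middle of the rack), 16 mm above the table
- rack_hole2 (a point): centre of the mouth of the right pocket (-y end of the rack), 16 mm above the table
- coaster: fixed flat round white ceramic coaster, 100 mm diameter, 8 mm thick, on the table. Origin: centre of the underside, z up. To the left or the right of the rack.
- box: fixed open-topped clear acrylic box, 130 by 130 mm outside, 35 mm high, walls and floor 4 mm. Origin: centre of the underside, z up. On the other side of the rack from the coaster.
- remote: bystander: grey aluminium remote, 160 x 42 x 16 mm, lying along its x; origin under its centre
- case1: bystander: grey plastic cartridge case, 105 x 75 x 14 mm, lying; origin under its centre
- case2: bystander: black plastic cartridge case, 105 x 75 x 14 mm, lying; origin under its centre
- mug: bystander: blue ceramic mug, 80 mm wide, 88 mm high, handle to its y; origin under its centre
- jar: bystander: glass jar, 60 mm wide, 70 mm high; origin under its centre
- driver: bystander: screwdriver about 160 mm long lying along its x
- torch: bystander: dark metal pocket torch, 26 mm thick and 100 mm long, lying along its x
There are look-alikes about, which are no part of the job. What is shaped like the foot_a but orange, purple or red is not meant.

How it is judged:
By the outcome, as a careful person would: the job done as asked, in the order asked, and still so for the second after the job is handed in, with the robot touching nothing.
It also fails if it takes over 70 s, if anything falls off the work surface, if the arm or the gripper's body presses on something with over 40 N, if the wrist force passes 120 N, or if a joint passes its speed limit or range.

## Working session

There is one attempt and no reset: what is moved stays moved. The work goes in short steps, Python scripts to look and compute and a shell command to move; the robot and the scene stay as the last step left them, time stands still between calls to the robot, and variables do not carry over. Pictures are saved under pics/ and viewed, and the job is handed in when it is done.

```bash
mkdir -p pics; ls; python3 - <<'E'
from plant import *
import cv2
o=get_obs(); print(o)
for n in ["scene","side","wrist"]:
    im=capture(n); cv2.imwrite(f"pics/{n}0.png",im[:,:,::-1])
    m=camera_model(n); print(n,m)
E
```

```text
pics
{'clock': 0.0, 'joint_positions': array([ 4.60970618e-06,  2.13337628e-01, -3.50560950e-02,  1.32351608e+00,
        7.57638769e-07,  1.57080346e+00]), 'qd': array([-0.00127959, -0.0012598 ,  0.00047949, -0.00172787, -0.00143503,
       -0.00074256]), 'joint_efforts': array([-1.43474466e-03, -6.86183596e+01,  4.87125492e+01,  1.75234705e-02,
       -1.83502889e-04, -7.31988712e-05]), 'eef_pos': array([4.99652848e+02, 2.54236362e-03, 2.30826621e+02]), 'orientation': array([-3.75549744e-07,  9.99999845e-01, -1.26325757e-06, -5.56737507e-04]), 'ft_force': array([ 0.17682677, -0.56972518,  0.82478899]), 'torque': array([ 0.04347879, -0.0574541 ,  0.03237505]), 'finger_gap': 0.9971062120062838}
scene {'K': array([[382.46922752,   0.        , 274.37543486],
       [  0.        , 382.46922752, 211.38222318],
       [  0.        ,   0.        ,   1.        ]]), 'camera_from_world': array([[ 7.93103266e-02,  9.96742161e-01, -1.46607338e-02,
        -2.90602631e+01],
       [-7.21787333e-01,  6.75637501e-02,  6.88809251e-01,
         3.79431709e+02],
       [ 6.87555756e-01, -4.40477547e-
[... 492 characters left out ...]
      [-3.19264702e-01, -6.76708923e-01,  6.63426774e-01,
        -1.15829624e+03],
       [ 0.00000000e+00,  0.00000000e+00,  0.00000000e+00,
         1.00000000e+00]])}
wrist {'K': array([[311.65917285,   0.        , 280.13864061],
       [  0.        , 311.65917285, 211.73517157],
       [  0.        ,   0.        ,   1.        ]]), 'camera_from_world': array([[ 9.99997411e-01, -3.29389348e-04, -2.25150013e-03,
        -4.98388632e+02],
       [-3.05123475e-04,  9.61120404e-01, -2.76129457e-01,
         3.53459621e+01],
       [ 2.25491682e-03,  2.76129429e-01,  9.61117815e-01,
        -3.78624993e+02],
       [ 0.00000000e+00,  0.00000000e+00,  0.00000000e+00,
         1.00000000e+00]])}
```

View pics/scene0.png

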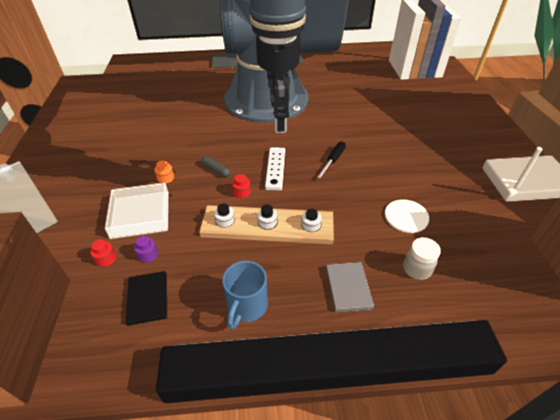

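View pics/side0.png

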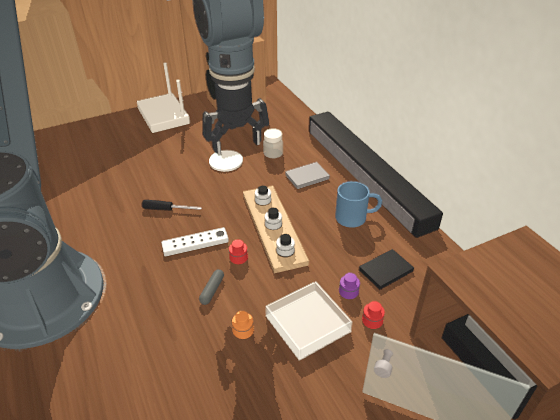

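View pics/wrist0.png

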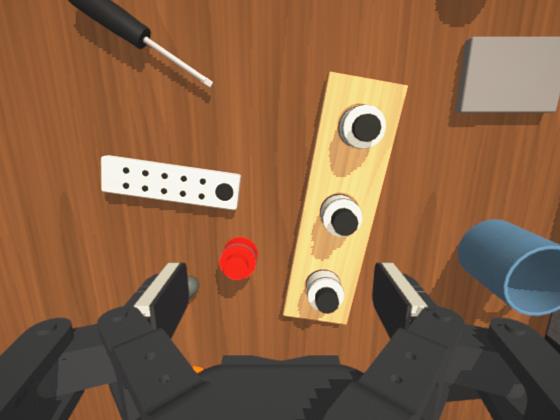

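```bash
cat > h.py <<'E'
import numpy as np, cv2
def ray(m,u,v):
    K=m["K"];T=m["camera_from_world"];R=T[:3,:3];t=T[:3,3]
    d=np.array([(u-K[0,2])/K[0,0],-(v-K[1,2])/K[1,1],-1.0])
    return -R.T@t, R.T@d
def onplane(m,u,v,z):
    c,d=ray(m,u,v); return c+d*(z-c[2])/d[2]
def tri(obs):
    A=np.zeros((3,3));b=np.zeros(3)
    for m,u,v in obs:
        c,d=ray(m,u,v);d=d/np.linalg.norm(d);P=np.eye(3)-np.outer(d,d);A+=P;b+=P@c
    return np.linalg.solve(A,b)
def proj(m,p):
    T=m["camera_from_world"];K=m["K"];q=T[:3,:3]@np.asarray(p,float)+T[:3,3]
    return K[0,0]*q[0]/-q[2]+K[0,2], K[1,2]+K[1,1]*q[1]/q[2]
E
python3 - <<'E'
from plant import *
from h import *
im={n:cv2.imread(f"pics/{n}0.png") for n in ["scene","side","wrist"]}
M={n:camera_model(n) for n in im}
# rack
h=cv2.cvtColor(im["wrist"],cv2.COLOR_BGR2HSV)
m=cv2.inRange(h,(12,60,150),(30,200,255)); cs,_=cv2.findContours(m,0,2); c=max(cs,key=cv2.contourArea)
hull=cv2.convexHull(c); r=cv2.approxPolyDP(hull,12,True)[:,0]; print("rackcorners",r.tolist())
P=np.array([onplane(M["wrist"],*p,16) for p in r]);print(P.round(1))
def caps(n,roi):
    g=im[n].max(2); x0,y0,x1,y1=roi
    mk=np.zeros_like(g); mk[y0:y1,x0:x1]=(g[y0:y1,x0:x1]<60)*255
    nn,l,s,ce=cv2.connectedComponentsWithStats(mk)
    print(n,[(s[i].tolist(),ce[i].round(1).tolist()) for i in range(1,nn) if s[i][4]>40])
caps("wrist",(290,90,400,325));caps("scene",(205,200,330,225));caps("side",(250,180,300,255))
for n,rgbn,roi in [("scene","coaster",(375,195,440,240)),("side","coaster",(200,145,250,180)),]:
    g=im[n].min(2);x0,y0,x1,y1=roi;mk=np.zeros_like(g);mk[y0:y1,x0:x1]=(g[y0:y1,x0:x1]>130)*255
    cs,_=cv2.findContours(mk,0,2);c=max(cs,key=cv2.contourArea);e=cv2.fitEllipse(c);print(n,e,onplane(M[n],*e[0],8 if n=="scene" else 8).round(1))
for n in ["scene","side"]:
    roi=(100,175,180,245) if n=="scene" else (260,280,355,360)
    g=im[n];x0,y0,x1,y1=roi;c=g[y0:y1,x0:x1]
    cv2.imwrite(f"pics/box_{n}.png",cv2.resize(c,None,fx=6,fy=6))
    c={"scene":g[190:250,190:345],"side":g[175:275,235:315]}[n]
    cv2.imwrite(f"pics/rack_{n}.png",cv2.resize(c,None,fx=5,fy=5))
E
```

```text
rackcorners [[495, 0], [516, 36], [468, 228], [363, 371], [304, 354], [283, 311], [305, 0]]
[[ 712.2  187.1   16. ]
 [ 739.7  155.1   16. ]
 [ 725.1  -52.4   16. ]
 [ 613.9 -263.    16. ]
 [ 531.  -234.7   16. ]
 [ 502.1 -167.3   16. ]
 [ 523.2  187.4   16. ]]
wrist [([353, 116, 27, 25, 185], [362.0, 129.3]), ([332, 209, 25, 26, 343], [343.5, 221.4]), ([373, 264, 27, 61, 1202], [385.7, 297.5]), ([316, 288, 22, 24, 345], [325.9, 299.8])]
scene [([218, 204, 11, 12, 103], [222.8, 209.2]), ([262, 205, 10, 12, 111], [266.5, 210.6]), ([306, 209, 11, 11, 100], [311.2, 214.1])]
side [([259, 186, 9, 8, 46], [262.8, 190.2]), ([269, 208, 9, 11, 74], [273.0, 213.2]), ([281, 234, 10, 11, 81], [285.4, 239.7])]
scene ((406.6162109375, 215.57077026367188), (31.18048667907715, 44.24846267700195), 106.76880645751953) [574.5 294.6   8. ]
side ((225.3176727294922, 159.61228942871094), (23.626983642578125, 32.2689094543457), 90.82244873046875) [571.6 295.7   8. ]
```

View pics/box_scene.png

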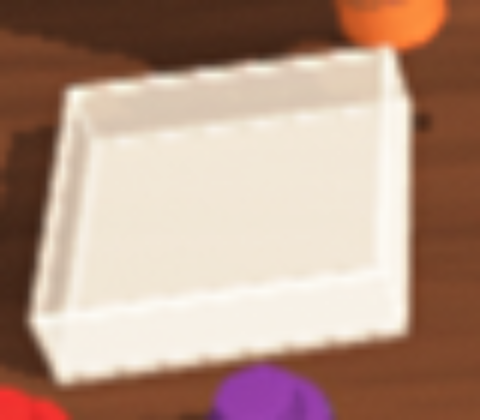

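View pics/box_side.png

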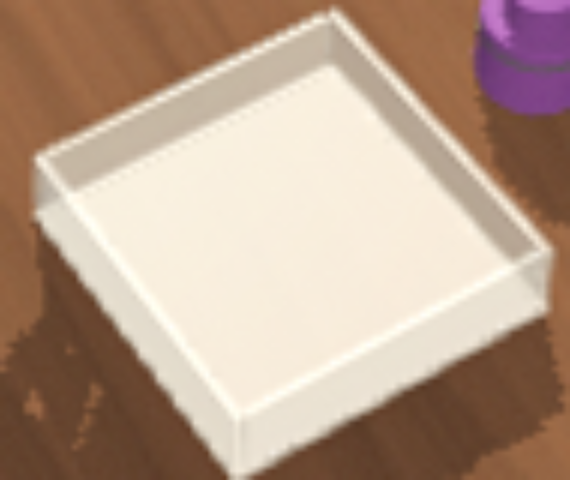

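View pics/rack_scene.png

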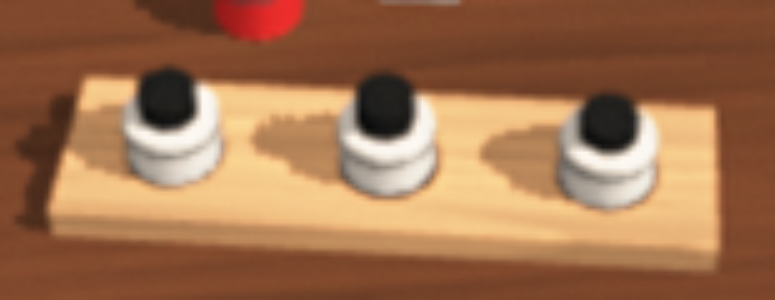

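```bash
python3 - <<'E'
from plant import *
from h import *
im={n:cv2.imread(f"pics/{n}0.png") for n in ["scene","side","wrist"]}
M={n:camera_model(n) for n in im}
P=np.array([onplane(M["wrist"],*p,16) for p in [(330,72),(407,86),(346,324),(284,316)]]);print(P.round(1),P.mean(0).round(1))
Q=np.array([onplane(M["side"],x/6+260,y/6+280,35) for x,y in [(335,10),(548,248),(237,415),(40,157)]]);print(Q.round(1),Q.mean(0).round(1))
Q=np.array([onplane(M["scene"],x/6+100,y/6+175,35) for x,y in [(68,90),(390,48),(408,270),(32,320)]]);print(Q.round(1),Q.mean(0).round(1))
# cap centre triangulate (visible blob centroids)
for w,s,d in [((366,127),(311.4,214),(263,190)),((344,221.5),(266.7,210.5),(273,213.2)),((326,299.8),(223,209.2),(285.4,239.7))]:
    print(tri([(M["wrist"],*w),(M["scene"],*s),(M["side"],*d)]).round(1), onplane(M["wrist"],*w,57).round(1),onplane(M["scene"],*s,53).round(1),onplane(M["side"],*d,53).round(1))
cv2.imwrite("pics/wr_crop.png",cv2.resize(im["wrist"][60:335,270:420],None,fx=2.1,fy=2.1))
E
```

```text
[[ 551.   121.3   16. ]
 [ 633.7  107.4   16. ]
 [ 585.8 -187.    16. ]
 [ 503.5 -174.9   16. ]] [568.5 -33.3  16. ]
[[ 562.6 -267.5   35. ]
 [ 574.5 -394.    35. ]
 [ 448.  -405.8   35. ]
 [ 436.1 -280.9   35. ]] [ 505.3 -337.1   35. ]
[[ 449.  -404.9   35. ]
 [ 435.8 -276.8   35. ]
 [ 562.1 -255.4   35. ]
 [ 574.4 -391.5   35. ]] [ 505.3 -332.1   35. ]
[586.9  65.3  48.7] [582.4  65.9  57. ] [590.3  64.8  53. ] [587.2  59.8  53. ]
[569.2 -33.2  51. ] [566.4 -31.   57. ] [570.5 -32.6  53. ] [570.  -35.9  53. ]
[ 554.1 -130.8   49.2] [ 551.  -125.2   57. ] [ 557.3 -129.9   53. ] [ 554.5 -134.9   53. ]
```

View pics/wr_crop.png

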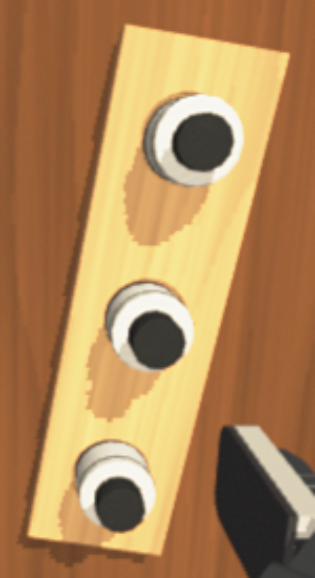

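Candidates: black-capped silver feet in the rack, scene px (311,214), (267,211) and (223,209). The look-alikes outside the rack are orange (164,172), red (241,186), red (103,252) and purple (146,249). I choose the three in the rack; the crop confirms silver bodies with black caps. The left pocket (+y) is at about (585.5, 65.5), the middle at (569, -33) and the right at (553.5, -131.5). The coaster is at about (573, 295) and the box at about (505, -335).

```bash
python3 -m inch '[[[20,15,-30],[0,0,0]],[[45,35,-60],[0,0,0]],[[70,55,-95],[0,0,0]],[[86,65.5,-125],[0,0,0]],[[86,65.5,-150],[0,0,0]],[[86,65.5,-156],[0,0,0]],[[86,65.5,-156],[0,0,0]],[[86,65.5,-156],[0,0,0]],[[86,65.5,-156],[0,0,0]]]' 0
python3 - <<'E'
from plant import *
import cv2
o=get_obs();print(o["clock"],o["eef_pos"],o["ft_force"],o["orientation"])
cv2.imwrite("pics/s1.png",cv2.resize(capture("side")[120:260,180:360,::-1],None,fx=4,fy=4))
cv2.imwrite("pics/c1.png",cv2.resize(capture("scene")[130:260,200:400,::-1],None,fx=4,fy=4))
E
```

```text
clock: 0.9
eef_pos: [586.5, 65.2, 77.2]
orientation: [-0.0, 1.0, -0.0, 0.001]
ft_force: [0.2, 0.7, 0.9]
finger_gap: -0.002
0.9 [586.54957331  65.17669807  77.15432967] [0.22283937 0.66573129 0.86870297] [-1.37413905e-04  9.99999522e-01 -2.74683005e-04  9.28779679e-04]
```

View pics/s1.png

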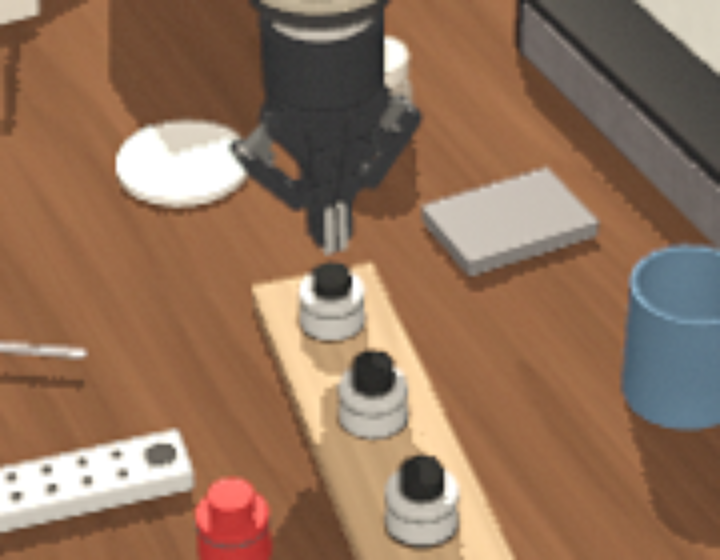

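View pics/c1.png

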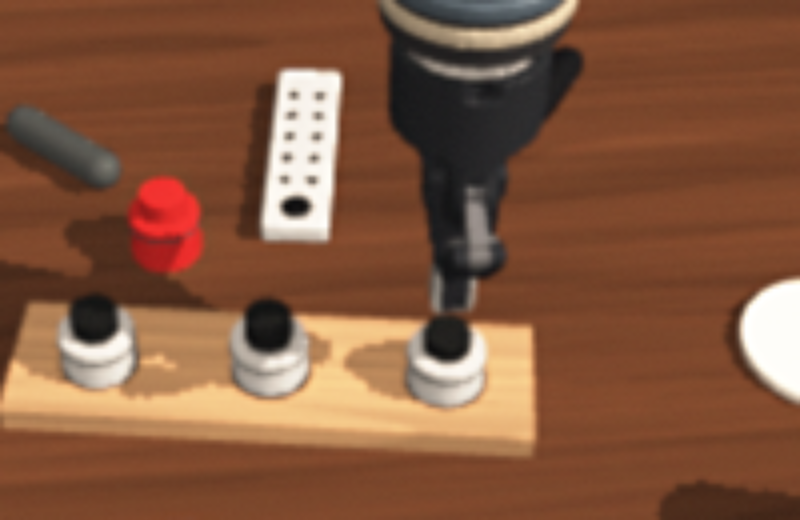

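```bash
python3 -m inch '[[[0,0,-6],[0,0,0]],[[0,0,-12],[0,0,0]],[[0,0,-14],[0,0,0]],[[0,0,-14],[0,0,0]],[[0,0,-14],[0,0,0]],[[0,0,-14],[0,0,0]]]'; python3 -m inch '[[[0,0,-0.5],[0,0,0]],[[0,0,-1],[0,0,0]],[[0,0,-1],[0,0,0]]]'
```

```text
clock: 1.5
eef_pos: [586.6, 65.3, 63.0]
orientation: [-0.0, 1.0, -0.0, 0.001]
ft_force: [-0.1, 0.0, -0.6]
finger_gap: -0.004
clock: 1.75
eef_pos: [586.6, 65.3, 62.0]
orientation: [-0.0, 1.0, -0.0, 0.001]
ft_force: [-0.3, -0.1, -0.1]
finger_gap: 0.001
```

```bash
for i in 1 2 ; do python3 -m inch '[[[0,0,-0.5],[0,0,0]],[[0,0,-1],[0,0,0]],[[0,0,-1],[0,0,0]]]' | egrep 'eef|ft_'; done;  python3 -m inch '[[[0,0,-0.5],[0,0,0]],[[0,0,-1],[0,0,0]],[[0,0,-1],[0,0,0]]]' | egrep 'eef|ft_'
```

```text
eef_pos: [586.5, 65.3, 60.9]
ft_force: [0.1, 1.0, -0.3]
eef_pos: [586.5, 65.3, 59.7]
ft_force: [0.0, -0.3, 0.4]
eef_pos: [586.5, 65.3, 58.6]
ft_force: [-0.0, -1.0, 0.9]
```

```bash
python3 -m inch '[[[0,0,-0.5],[0,0,0]],[[0,0,-1],[0,0,0]],[[0,0,-1],[0,0,0]]]' | egrep 'eef|ft_';  python3 -m inch '[[[0,0,-0.5],[0,0,0]],[[0,0,-1],[0,0,0]],[[0,0,-1],[0,0,0]]]' | egrep 'eef|ft_'
```

```text
eef_pos: [586.4, 65.3, 57.5]
ft_force: [-1.1, -0.1, -0.0]
eef_pos: [586.3, 65.3, 56.4]
ft_force: [0.6, 0.5, 0.1]
```

```bash
python3 -m inch '[[[0,0,-0.5],[0,0,0]],[[0,0,-1],[0,0,0]],[[0,0,-1],[0,0,0]]]' | egrep 'eef|ft_';  python3 -m inch '[[[0,0,-0.5],[0,0,0]],[[0,0,-1],[0,0,0]],[[0,0,-1],[0,0,0]]]' | egrep 'eef|ft_'
```

```text
eef_pos: [586.3, 65.2, 55.3]
ft_force: [0.9, -0.4, -0.2]
eef_pos: [586.3, 65.2, 54.3]
ft_force: [-0.6, -0.2, 1.5]
```

```bash
python3 - <<'E'
from plant import *
import cv2
o=get_obs();print(o["clock"],o["eef_pos"],o["ft_force"])
cv2.imwrite("pics/s2.png",cv2.resize(capture("side")[150:220,220:310,::-1],None,fx=8,fy=8))
o=get_obs();print(o["clock"],o["eef_pos"],o["ft_force"])
E
```

```text
3.5 [586.31580029  65.241515    54.2843463 ] [-0.5762186  -0.23744089  1.54346243]
3.55 [586.33242169  65.23767758  54.33280498] [-0.35614873 -0.23822603  1.75222139]
```

View pics/s2.png

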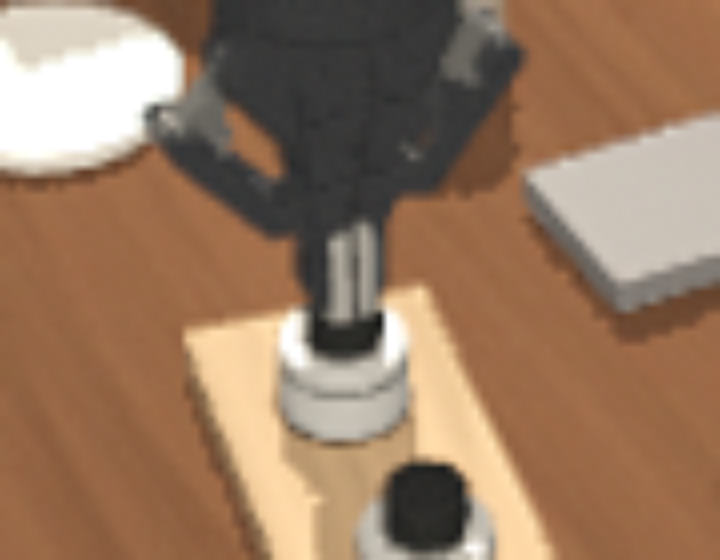

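```bash
for i in 1 2 3; do python3 -m inch '[[[0,0,-0.3],[0,0,0]]]' | egrep 'eef|ft_'; done
```

```text
eef_pos: [586.4, 65.2, 54.2]
ft_force: [-0.6, 1.0, 2.3]
eef_pos: [586.4, 65.2, 53.9]
ft_force: [-1.0, 0.6, 2.3]
eef_pos: [586.3, 65.2, 53.6]
ft_force: [-0.2, -0.4, 2.4]
```

```bash
python3 -m inch '[[[0,0,-1],[0,0,0]],[[0,0,-2],[0,0,0]],[[0,0,-3],[0,0,0]],[[0,0,-4],[0,0,0]],[[0,0,-4],[0,0,0]],[[0,0,-4],[0,0,0]]]' | egrep 'eef|ft_'; for i in 1 2 3 4; do python3 -m inch '[[[0,0,0],[0,0,0]],[[0,0,0],[0,0,0]]]' | egrep 'clock|eef|ft_'; done
```

```text
eef_pos: [586.4, 65.3, 49.6]
ft_force: [-0.4, -0.3, 3.6]
clock: 4.47
eef_pos: [586.4, 65.2, 49.7]
ft_force: [-1.7, -0.4, 4.4]
clock: 4.63
eef_pos: [586.4, 65.3, 49.7]
ft_force: [-0.5, 0.1, 3.5]
clock: 4.8
eef_pos: [586.4, 65.2, 49.7]
ft_force: [-0.8, -0.7, 3.3]
clock: 4.97
eef_pos: [586.4, 65.3, 49.7]
ft_force: [-0.5, -0.8, 2.6]
```

```bash
python3 -m inch '[[[0,0,-0.5],[0,0,0]],[[0,0,-0.5],[0,0,0]]]' | egrep 'eef|ft_'; for i in 1 2 3 4; do python3 -m inch '[[[0,0,0],[0,0,0]],[[0,0,0],[0,0,0]]]' | egrep 'clock|eef|ft_'; done
python3 -m inch '[[[0,0,4],[0,0,0]],[[0,0,10],[0,0,0]],[[0,0,18],[0,0,0]],[[-4,-25,24],[0,0,0]],[[-11,-60,24],[0,0,0]],[[-15,-85,20],[0,0,0]],[[-17,-98,14],[0,0,0]],[[-17,-98,13],[0,0,0]],[[-17,-98,13],[0,0,0]],[[-17,-98,13],[0,0,0]]]'
```

```text
eef_pos: [586.4, 65.3, 49.2]
ft_force: [-1.0, 0.8, 3.9]
clock: 5.3
eef_pos: [586.4, 65.2, 49.1]
ft_force: [-1.1, 0.2, 3.4]
clock: 5.47
eef_pos: [586.4, 65.3, 49.2]
ft_force: [-1.7, -0.6, 3.4]
clock: 5.63
eef_pos: [586.4, 65.2, 49.2]
ft_force: [-1.6, 0.6, 4.9]
clock: 5.8
eef_pos: [586.4, 65.3, 49.1]
ft_force: [-0.9, 0.1, 4.0]
clock: 6.63
eef_pos: [569.6, -32.0, 62.3]
orientation: [-0.0, 1.0, -0.0, 0.001]
ft_force: [-0.2, -0.1, -0.5]
finger_gap: 0.002
```

Left foot: about 2 N when the cap starts to move and 3.9 N held, so this is the soft one. Next is the middle.

```bash
for i in 1 2 3; do python3 -m inch '[[[0,-0.5,-0.8],[0,0,0]],[[0,-0.5,-0.8],[0,0,0]]]' | egrep 'eef|ft_'; done
```

```text
eef_pos: [569.8, -31.5, 61.5]
ft_force: [-0.4, 0.2, -0.2]
eef_pos: [569.9, -31.4, 60.7]
ft_force: [0.4, 0.2, 0.1]
eef_pos: [569.9, -31.7, 59.7]
ft_force: [0.4, 0.3, 0.2]
```

```bash
for i in 1 2 ; do python3 -m inch '[[[0,0,-0.7],[0,0,0]],[[0,0,-0.7],[0,0,0]]]' | egrep 'eef|ft_'; done
```

```text
eef_pos: [570.0, -31.7, 59.1]
ft_force: [-0.9, -0.8, 4.1]
eef_pos: [570.0, -31.7, 58.5]
ft_force: [-0.8, 0.5, 4.9]
```

```bash
python3 -m inch '[[[0,0,-1],[0,0,0]],[[0,0,-2],[0,0,0]],[[0,0,-2],[0,0,0]]]' | egrep 'eef|ft_'; python3 -m inch '[[[0,0,-1],[0,0,0]],[[0,0,-2],[0,0,0]],[[0,0,-2],[0,0,0]]]' | egrep 'eef|ft_'; for i in 1 2 3 4; do python3 -m inch '[[[0,0,0],[0,0,0]],[[0,0,0],[0,0,0]]]' | egrep 'clock|eef|ft_'; done
```

```text
eef_pos: [570.1, -31.8, 56.6]
ft_force: [-1.0, -0.1, 6.8]
eef_pos: [570.1, -31.7, 54.7]
ft_force: [-2.5, 1.3, 7.6]
clock: 8.13
eef_pos: [570.2, -31.8, 55.0]
ft_force: [-2.9, 0.4, 8.1]
clock: 8.3
eef_pos: [570.2, -31.7, 55.4]
ft_force: [-3.1, 1.4, 7.3]
clock: 8.47
eef_pos: [570.2, -31.8, 55.6]
ft_force: [-2.3, 0.2, 8.1]
clock: 8.63
eef_pos: [570.2, -31.8, 55.9]
ft_force: [-1.9, 0.9, 6.8]
```

```bash
python3 -m inch '[[[0,0,-1],[0,0,0]],[[0,0,-1.7],[0,0,0]],[[0,0,-1.7],[0,0,0]],[[0,0,-1.7],[0,0,0]],[[0,0,-1.7],[0,0,0]],[[0,0,-1.7],[0,0,0]]]' | egrep 'eef|ft_'; python3 -m inch '[[[0,0,-0.3],[0,0,0]],[[0,0,-0.3],[0,0,0]],[[0,0,-0.3],[0,0,0]],[[0,0,-0.3],[0,0,0]],[[0,0,-0.3],[0,0,0]],[[0,0,-0.3],[0,0,0]],[[0,0,-0.3],[0,0,0]],[[0,0,-0.3],[0,0,0]]]' | egrep 'eef|ft_'; python3 -m inch '[[[0,0,-0.3],[0,0,0]]]' | egrep 'eef|ft_'
```

```text
eef_pos: [570.2, -31.8, 54.5]
ft_force: [-2.8, 0.1, 9.0]
eef_pos: [570.2, -31.7, 54.5]
ft_force: [-2.7, 0.8, 7.9]
eef_pos: [570.2, -31.8, 54.5]
ft_force: [-4.4, -0.8, 8.2]
```

Middle foot: preload about 4 N and 8.4 N held, so this is the medium one. Next is the right.

```bash
python3 -m inch '[[[0,0,4],[0,0,0]],[[0,0,10],[0,0,0]],[[0,0,16],[0,0,0]],[[-4,-25,18],[0,0,0]],[[-11,-60,18],[0,0,0]],[[-15,-85,14],[0,0,0]],[[-16.5,-99,8],[0,0,0]],[[-16.5,-99,7.5],[0,0,0]],[[-16.5,-99,7.5],[0,0,0]],[[-16.5,-99,7.5],[0,0,0]]]';  for i in 1 2 3; do python3 -m inch '[[[0,0,-0.7],[0,0,0]],[[0,0,-0.7],[0,0,0]]]' | egrep 'eef|ft_'; done
```

```text
clock: 10.72
eef_pos: [553.8, -130.0, 62.0]
orientation: [-0.001, 1.0, 0.001, 0.002]
ft_force: [-0.4, 0.4, 0.3]
finger_gap: -0.0
eef_pos: [554.1, -128.9, 61.3]
ft_force: [0.4, 0.1, -0.9]
eef_pos: [554.3, -128.2, 60.6]
ft_force: [-0.6, 0.3, -0.4]
eef_pos: [554.3, -127.9, 59.8]
ft_force: [0.3, 0.3, 0.5]
```

```bash
python3 -m inch '[[[-0.5,-3,-0.3],[0,0,0]],[[-0.5,-3,-0.3],[0,0,0]],[[-0.5,-3,-0.3],[0,0,0]],[[-0.5,-3,-0.3],[0,0,0]]]' | egrep 'eef|ft_';for i in 1 2 3; do python3 -m inch '[[[0,0,-0.7],[0,0,0]],[[0,0,-0.7],[0,0,0]]]' | egrep 'eef|ft_'; done
```

```text
eef_pos: [553.8, -131.1, 59.5]
ft_force: [0.6, 0.4, -0.2]
eef_pos: [553.7, -131.1, 58.7]
ft_force: [0.6, -0.1, 0.3]
eef_pos: [553.7, -131.1, 57.9]
ft_force: [-0.3, 0.3, -0.3]
eef_pos: [553.7, -131.1, 57.1]
ft_force: [0.4, 0.9, 0.2]
```

```bash
for i in 1 2 ; do python3 -m inch '[[[0,0,-0.7],[0,0,0]],[[0,0,-0.7],[0,0,0]]]' | egrep 'eef|ft_'; done
```

```text
eef_pos: [553.8, -131.1, 56.6]
ft_force: [-1.6, 0.6, 6.2]
eef_pos: [553.8, -131.1, 56.2]
ft_force: [-2.5, 0.5, 6.6]
```

```bash
python3 -m inch '[[[0,0,-1],[0,0,0]],[[0,0,-2],[0,0,0]],[[0,0,-3],[0,0,0]],[[0,0,-3.5],[0,0,0]],[[0,0,-3.5],[0,0,0]]]' | egrep 'eef|ft_'; python3 -m inch '[[[0,0,-0.8],[0,0,0]],[[0,0,-1.5],[0,0,0]],[[0,0,-1.5],[0,0,0]]]' | egrep 'eef|ft_'
```

```text
eef_pos: [553.9, -131.1, 53.3]
ft_force: [-3.3, 0.2, 12.7]
eef_pos: [554.0, -131.2, 52.4]
ft_force: [-5.4, 1.4, 15.7]
```

```bash
python3 -m inch '[[[0,0,-0.8],[0,0,0]],[[0,0,-0.8],[0,0,0]],[[0,0,-0.8],[0,0,0]],[[0,0,-0.8],[0,0,0]],[[0,0,-0.8],[0,0,0]],[[0,0,-0.8],[0,0,0]],[[0,0,-0.8],[0,0,0]],[[0,0,-0.8],[0,0,0]],[[0,0,-0.8],[0,0,0]]]' | egrep 'eef|ft_'; python3 -m inch '[[[0,0,-0.5],[0,0,0]]]' | egrep 'eef|ft_'
```

```text
eef_pos: [554.0, -131.2, 52.4]
ft_force: [-5.7, 1.1, 15.3]
eef_pos: [554.1, -131.2, 52.6]
ft_force: [-5.8, 1.3, 13.8]
```

Right foot: preload about 6 N and 15 N held, so this is the firm one. Now I go to the left (soft) foot to pick it up.

```bash
python3 -m inch '[[[0,0,10],[0,0,0]],[[0,0,30],[0,0,0]],[[3,20,50],[0,0,0]],[[10,55,57],[0,0,0]],[[16,95,57],[0,0,0]],[[22,135,57],[0,0,0]],[[28,170,57],[0,0,0]],[[32,190,57],[0,0,0]],[[32,197,57],[0,0,0]],[[32,197,57],[0,0,0]],[[32,197,57],[0,0,0]],[[32,197,57],[0,0,0]],[[32,197,57],[0,0,0]]]' 66
python3 - <<'E'
from plant import *
from h import *
for n in ["wrist","scene"]:
    m=camera_model(n); im=capture(n)[:,:,::-1]; cv2.imwrite(f"pics/{n}3.png",im)
    print(n,[np.round(proj(m,p)).tolist() for p in [(585.5,65.5,42),(573,295,8),(569,-33,42),(553.5,-131.5,42)]])
E
```

```text
clock: 14.97
eef_pos: [586.0, 64.5, 109.7]
orientation: [-0.001, 1.0, 0.001, 0.003]
ft_force: [-0.1, 0.0, -0.3]
finger_gap: 0.776
wrist [[280.0, 224.0], [260.0, -151.0], [259.0, 342.0], [243.0, 437.0]]
scene [[311.0, 216.0], [407.0, 215.0], [267.0, 213.0], [223.0, 211.0]]
```

View pics/wrist3.png

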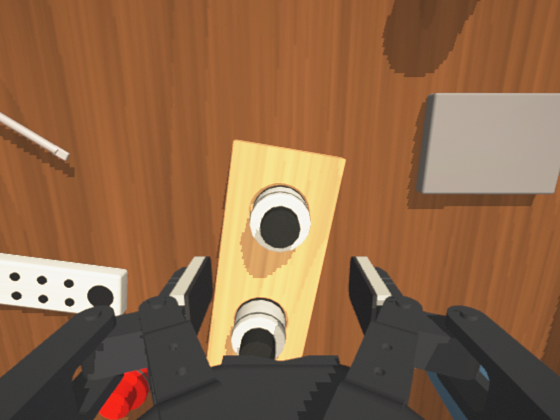

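View pics/scene3.png

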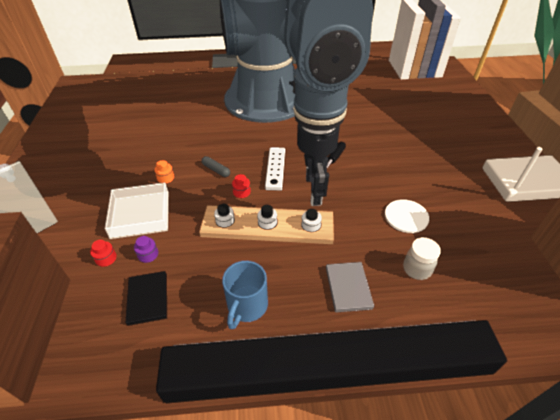

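```bash
python3 - <<'E'
from plant import *
from h import *
m=camera_model("wrist")
im=cv2.imread("pics/wrist3.png");g=im[180:262,240:320]
mk=(g.max(2)<60).astype(np.uint8)*255
n,l,s,c=cv2.connectedComponentsWithStats(mk);i=1+np.argmax(s[1:,4]);u,v=c[i]+[240,180];print(u,v,s[i],onplane(m,u,v,53.5).round(1))
h=cv2.cvtColor(cv2.imread("pics/wrist0.png"),cv2.COLOR_BGR2HSV)
cv2.imwrite("pics/foot.png",cv2.resize(im[170:270,230:330],None,fx=6,fy=6))
s=camera_model("scene");
for p in [(421,248),(421,275)]: print(onplane(s,*p,70 if p[1]<260 else 0).round(0))
E
```

```text
276.8825396825397 226.15555555555557 [ 21  27  38  40 315] [583.3  68.4  53.5]
[717. 263.  70.]
[734. 275.   0.]
```

View pics/foot.png

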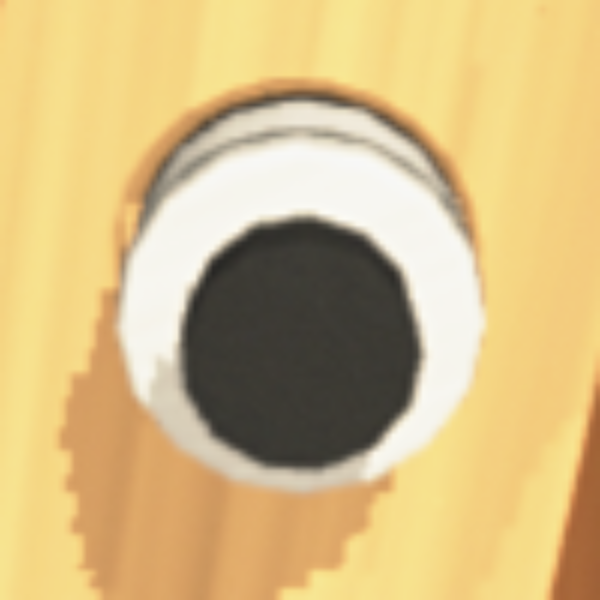

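```bash
python3 -m inch '[[[0,2,-20],[0,0,0]],[[0,2,-45],[0,0,0]],[[0,2,-65],[0,0,0]],[[0,2,-78],[0,0,0]],[[0,2,-86],[0,0,0]],[[0,2,-90],[0,0,0]],[[0,2,-90.5],[0,0,0]],[[0,2,-90.5],[0,0,0]],[[0,2,-90.5],[0,0,0]]]'
python3 - <<'E'
from plant import *
import cv2
cv2.imwrite("pics/s4.png",cv2.resize(capture("side")[140:240,210:330,::-1],None,fx=6,fy=6))
E
```

```text
clock: 15.82
eef_pos: [586.7, 66.7, 20.1]
orientation: [-0.001, 1.0, 0.002, 0.004]
ft_force: [0.9, 0.6, -0.2]
finger_gap: 0.777
```

View pics/s4.png

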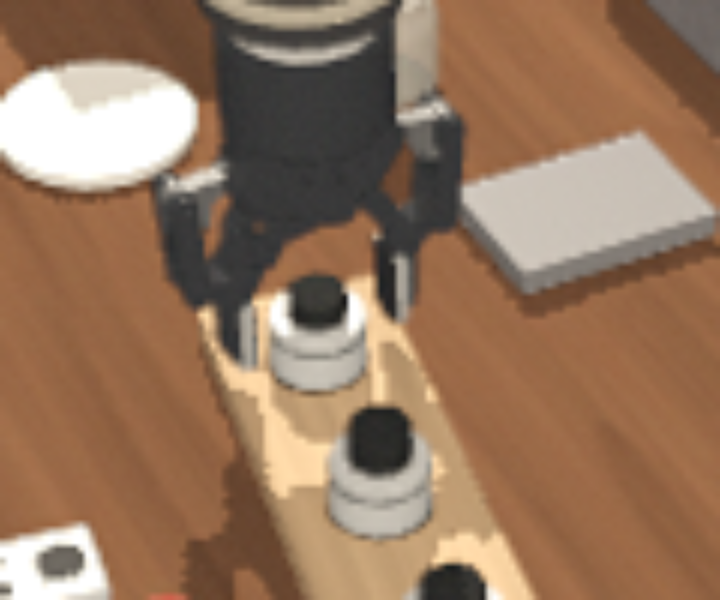

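```bash
python3 -m inch '[[[-0.8,0,0],[0,0,0]],[[-0.8,0,0],[0,0,0]],[[-0.8,0,0],[0,0,0]],[[-0.8,0,0],[0,0,0]],[[-0.8,0,0],[0,0,0]],[[-0.8,0,0],[0,0,0]],[[-0.8,0,0],[0,0,0]],[[-0.8,0,0],[0,0,0]]]' 30
python3 - <<'E'
from plant import *
import cv2
cv2.imwrite("pics/s5.png",cv2.resize(capture("side")[140:240,210:330,::-1],None,fx=6,fy=6))
E
```

```text
clock: 16.53
eef_pos: [586.2, 66.8, 21.2]
orientation: [-0.001, 1.0, 0.002, 0.004]
ft_force: [-5.5, -0.2, 12.5]
finger_gap: 0.494
```

View pics/s5.png

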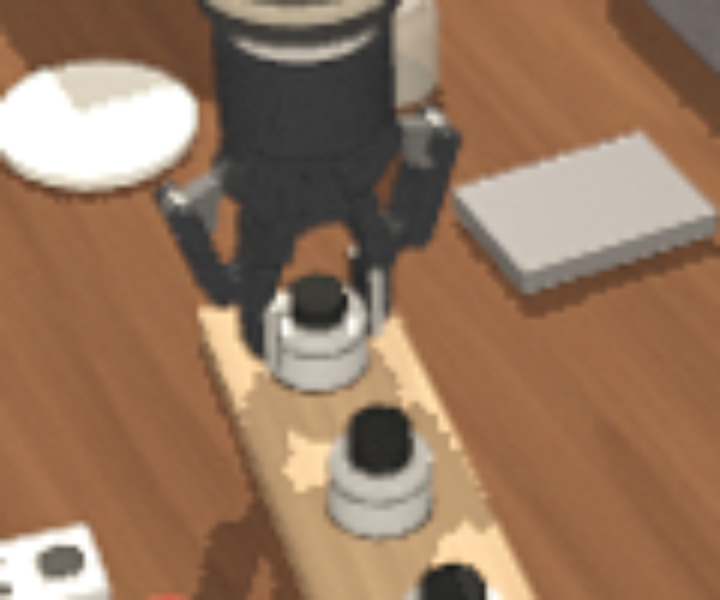

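```bash
python3 -m inch '[[[0,0,3],[0,0,0]],[[0,0,10],[0,0,0]],[[0,0,22],[0,0,0]],[[0,0,38],[0,0,0]],[[0,0,52],[0,0,0]],[[0,0,60],[0,0,0]],[[0,0,60],[0,0,0]]]'
python3 - <<'E'
from plant import *
import cv2
cv2.imwrite("pics/s6.png",cv2.resize(capture("side")[120:240,210:330,::-1],None,fx=5,fy=5))
E
```

```text
clock: 17.17
eef_pos: [587.3, 66.9, 83.2]
orientation: [-0.001, 1.0, 0.002, 0.006]
ft_force: [0.4, -0.8, -1.5]
finger_gap: 0.497
```

View pics/s6.png

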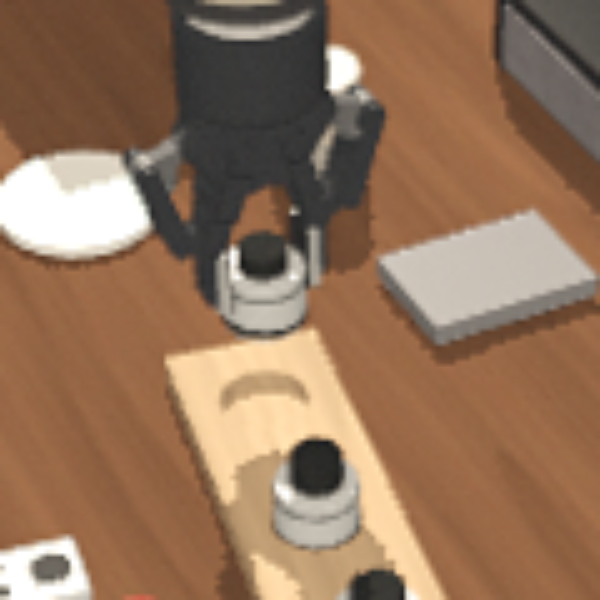

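```bash
python3 -m inch '[[[-1,8,0],[0,0.004,0]],[[-2,30,0],[0,0.01,0]],[[-4,65,0],[0,0.012,0]],[[-6,100,0],[0,0.012,0]],[[-8,135,0],[0,0.012,0]],[[-10,170,0],[0,0.012,0]],[[-12,200,0],[0,0.012,0]],[[-14,220,0],[0,0.012,0]],[[-14,227,0],[0,0.012,0]],[[-14,228,0],[0,0.012,0]],[[-14,228,0],[0,0.012,0]],[[-14,228,0],[0,0.012,0]],[[-14,228,0],[0,0.012,0]]]'
python3 - <<'E'
from plant import *
from h import *
im=capture("scene")[:,:,::-1];cv2.imwrite("pics/c7.png",cv2.resize(im[120:260,340:480],None,fx=4,fy=4))
w=capture("wrist")[:,:,::-1];m=camera_model("wrist");cv2.imwrite("pics/w7.png",w);print(get_obs()["eef_pos"],get_obs()["ft_force"])
mk=(w.min(2)>120).astype(np.uint8)
print(proj(m,(573,295,8)))
E
```

```text
clock: 18.3
eef_pos: [572.9, 293.7, 81.8]
orientation: [-0.001, 1.0, 0.001, -0.001]
ft_force: [0.2, -0.4, -1.8]
finger_gap: 0.49
[572.95716418 293.91848063  81.95901016] [-0.38486818 -0.00769944 -0.90616163]
(np.float64(281.6227089592104), np.float64(221.6862950183957))
```

View pics/c7.png

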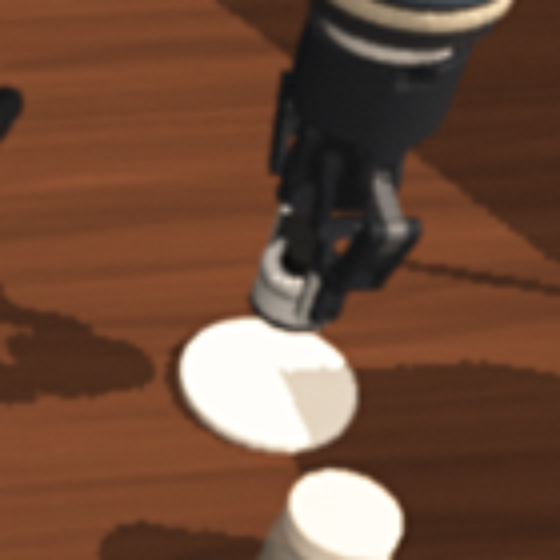

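View pics/w7.png

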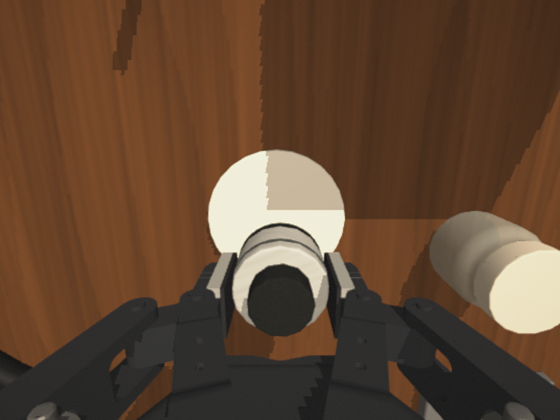

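```bash
python3 -m inch '[[[-1,1,-10],[0,0,0]],[[-2,2,-28],[0,0,0]],[[-2,2,-42],[0,0,0]],[[-2,2,-51],[0,0,0]],[[-2,2,-56],[0,0,0]],[[-2,2,-58],[0,0,0]],[[-2,2,-58],[0,0,0]],[[-2,2,-58],[0,0,0]]]'; python3 -m inch '[[[0,0,-0.8],[0,0,0]],[[0,0,-0.8],[0,0,0]]]'|egrep 'eef|ft_'
```

```text
clock: 19.07
eef_pos: [571.4, 296.1, 24.6]
orientation: [-0.001, 1.0, 0.001, -0.0]
ft_force: [-0.1, -0.8, -1.3]
finger_gap: 0.49
eef_pos: [571.8, 296.3, 24.4]
ft_force: [-0.0, 0.4, -1.0]
```

```bash
for i in 1 2 3 4 5; do python3 -m inch '[[[0,0,-0.8],[0,0,0]],[[0,0,-0.8],[0,0,0]]]'|egrep 'eef|ft_'; done
```

```text
eef_pos: [572.0, 296.4, 23.9]
ft_force: [0.1, -0.5, -1.8]
eef_pos: [572.0, 296.4, 23.1]
ft_force: [-0.1, -0.1, -1.4]
eef_pos: [571.9, 296.3, 22.1]
ft_force: [-0.1, 0.2, -1.0]
eef_pos: [571.9, 296.4, 21.4]
ft_force: [0.6, 0.0, 0.2]
eef_pos: [572.0, 296.4, 21.3]
ft_force: [-4.3, -1.4, 10.2]
```

```bash
python3 -m inch '[[[0,0,0],[0,0,0]],[[0,0,0],[0,0,0]],[[0,0,0],[0,0,0]],[[0,0,0],[0,0,0]],[[0,0,0],[0,0,0]]]' 62
python3 - <<'E'
from plant import *
from h import *
im=capture("scene")[:,:,::-1];cv2.imwrite("pics/c8.png",cv2.resize(im[120:260,340:480],None,fx=4,fy=4))
E
```

```text
clock: 20.48
eef_pos: [572.0, 296.4, 21.1]
orientation: [-0.001, 1.0, 0.001, 0.0]
ft_force: [-0.5, -0.5, -0.1]
finger_gap: 0.727
```

View pics/c8.png

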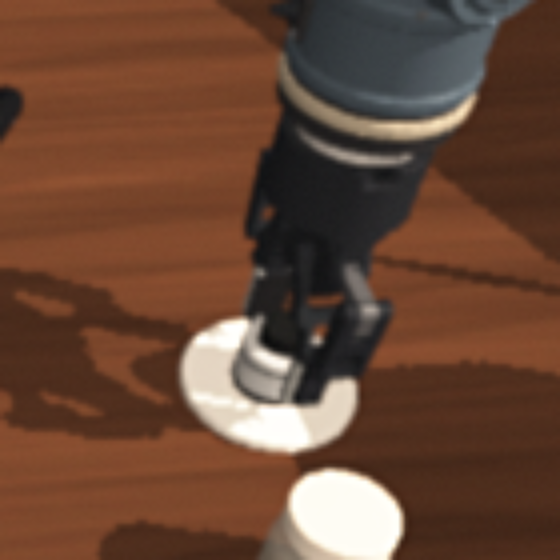

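```bash
python3 -m inch '[[[0,0,8],[0,0,0]],[[0,0,30],[0,0,0]],[[0,0,60],[0,0,0]],[[0,-10,82],[0,0,0]],[[-2,-40,89],[0,0,0]],[[-4,-78,89],[0,0,0]],[[-6,-116,89],[0,0,0]],[[-7,-154,89],[0,0,0]],[[-9,-192,89],[0,0,0]],[[-10,-230,89],[0,0,0]],[[-12,-268,89],[0,0,0]],[[-13,-306,89],[0,0,0]],[[-14,-344,89],[0,0,0]],[[-16,-382,89],[0,0,0]],[[-17.5,-412,89],[0,0,0]],[[-17.5,-425,89],[0,0,0]],[[-17.5,-427.5,89],[0,0,0]],[[-17.5,-427.5,89],[0,0,0]],[[-17.5,-427.5,89],[0,0,0]],[[-17.5,-427.5,89],[0,0,0]]]'
python3 - <<'E'
from plant import *
from h import *
m=camera_model("wrist");w=capture("wrist")[:,:,::-1];cv2.imwrite("pics/w9.png",w);print(get_obs()["eef_pos"],proj(m,(553.5,-131.5,42)))
cv2.imwrite("pics/foot9.png",cv2.resize(w[170:270,230:330],None,fx=6,fy=6))
cv2.imwrite("pics/c9.png",capture("scene")[:,:,::-1])
E
```

```text
clock: 22.2
eef_pos: [554.6, -129.8, 110.3]
orientation: [-0.002, 1.0, 0.002, 0.0]
ft_force: [0.2, -0.1, 0.1]
finger_gap: 0.726
[ 554.61349428 -129.77513612  110.23843748] (np.float64(279.7629966125289), np.float64(228.01277950836322))
```

View pics/foot9.png

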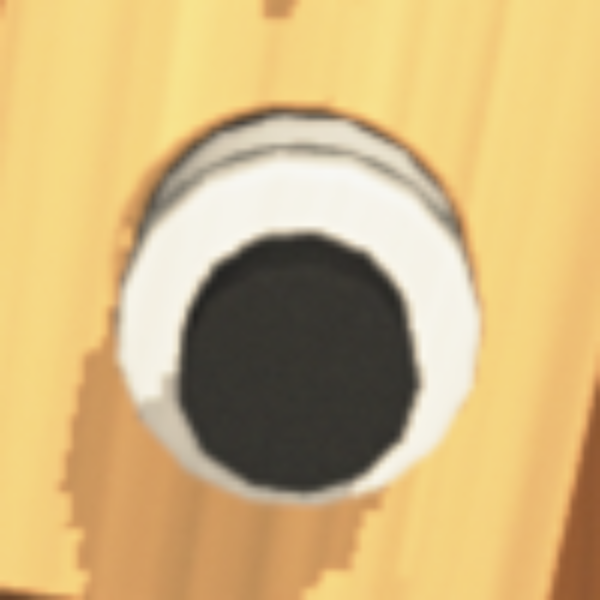

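View pics/c9.png

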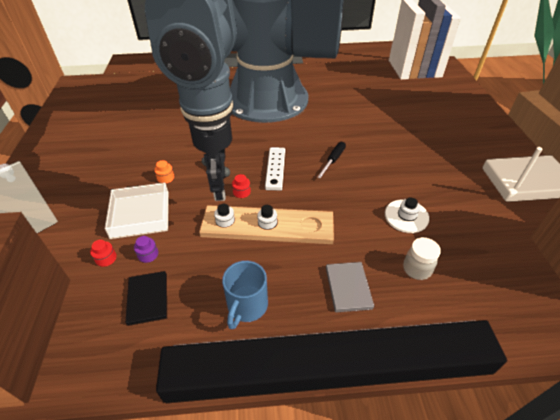

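```bash
python3 -m inch '[[[-1,0,-20],[0,0,0]],[[-1.3,0.3,-45],[0,0,0]],[[-1.3,0.3,-65],[0,0,0]],[[-1.3,0.3,-78],[0,0,0]],[[-1.3,0.3,-86],[0,0,0]],[[-1.3,0.3,-90],[0,0,0]],[[-1.3,0.3,-90],[0,0,0]],[[-1.3,0.3,-90],[0,0,0]],[[-1.3,0.3,-90],[0,0,0]]]'
python3 - <<'E'
from plant import *
import cv2
cv2.imwrite("pics/s10.png",cv2.resize(capture("side")[180:290,230:350,::-1],None,fx=5,fy=5))
E
```

```text
clock: 23.05
eef_pos: [554.0, -129.6, 21.2]
orientation: [-0.001, 1.0, 0.002, 0.001]
ft_force: [0.7, 0.2, 0.0]
finger_gap: 0.724
```

View pics/s10.png

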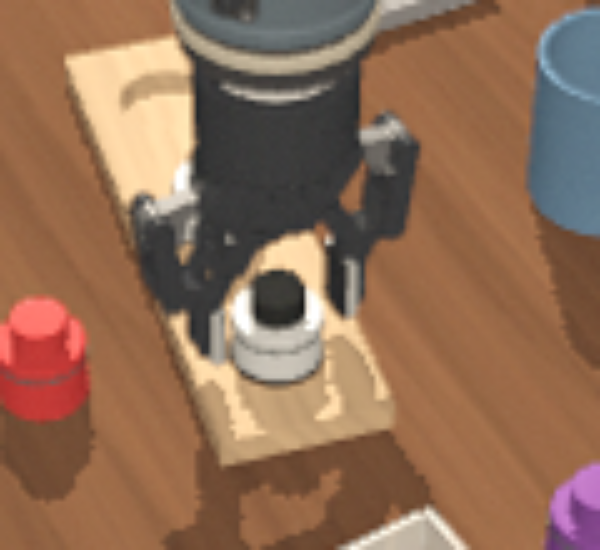

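```bash
python3 -m inch '[[[-0.5,0,-0.5],[0,0,0]],[[-0.5,0,-0.5],[0,0,0]],[[-0.5,0,-0.5],[0,0,0]],[[-0.5,0,-0.5],[0,0,0]],[[-0.5,0,-0.5],[0,0,0]],[[-0.5,0,-0.5],[0,0,0]],[[-0.5,0,-0.5],[0,0,0]],[[-0.5,0,-0.5],[0,0,0]]]' 30
python3 -m inch '[[[0,0,3],[0,0,0]],[[0,0,10],[0,0,0]],[[0,0,22],[0,0,0]],[[0,0,38],[0,0,0]],[[0,0,52],[0,0,0]],[[0,0,60],[0,0,0]],[[0,0,60],[0,0,0]]]'
python3 - <<'E'
from plant import *
import cv2
cv2.imwrite("pics/s11.png",cv2.resize(capture("side")[150:290,220:350,::-1],None,fx=4,fy=4))
E
```

```text
clock: 23.77
eef_pos: [553.9, -129.8, 21.7]
orientation: [-0.001, 1.0, 0.002, 0.002]
ft_force: [-3.2, 0.5, 9.5]
finger_gap: 0.494
clock: 24.35
eef_pos: [555.1, -130.1, 83.7]
orientation: [-0.001, 1.0, 0.002, 0.003]
ft_force: [1.1, -1.2, -1.1]
finger_gap: 0.491
```

View pics/s11.png

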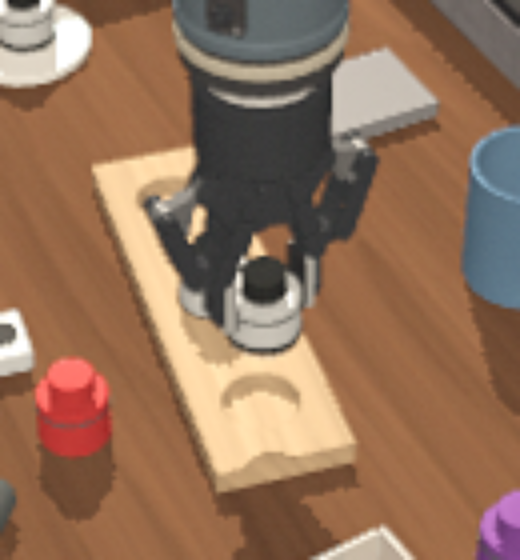

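```bash
python3 -m inch '[[[-2,-8,0],[0,0.003,0]],[[-8,-30,0],[0,0.006,0]],[[-16,-63,0],[0,0.006,0]],[[-24,-97,0],[0,0.006,0]],[[-32,-130,0],[0,0.006,0]],[[-40,-163,0],[0,0.006,0]],[[-46,-188,0],[0,0.006,0]],[[-50,-202,0],[0,0.006,0]],[[-50,-206,0],[0,0.006,0]],[[-50,-206,0],[0,0.006,0]],[[-50,-206,0],[0,0.006,0]],[[-50,-206,0],[0,0.006,0]]]'
python3 - <<'E'
from plant import *
from h import *
w=capture("wrist")[:,:,::-1];cv2.imwrite("pics/w12.png",w);print(get_obs()["eef_pos"],proj(camera_model("wrist"),(505,-335,4)))
cv2.imwrite("pics/c12.png",cv2.resize(capture("scene")[120:270,80:230,::-1],None,fx=4,fy=4))
E
```

```text
clock: 25.4
eef_pos: [504.8, -334.8, 82.2]
orientation: [-0.001, 1.0, 0.002, -0.001]
ft_force: [-1.2, 0.4, -0.7]
finger_gap: 0.488
[ 504.87024306 -334.76545253   82.3476648 ] (np.float64(281.71387495774167), np.float64(221.68890766465032))
```

View pics/w12.png

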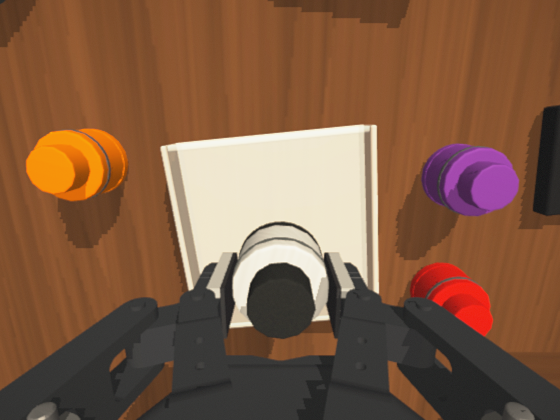

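View pics/c12.png

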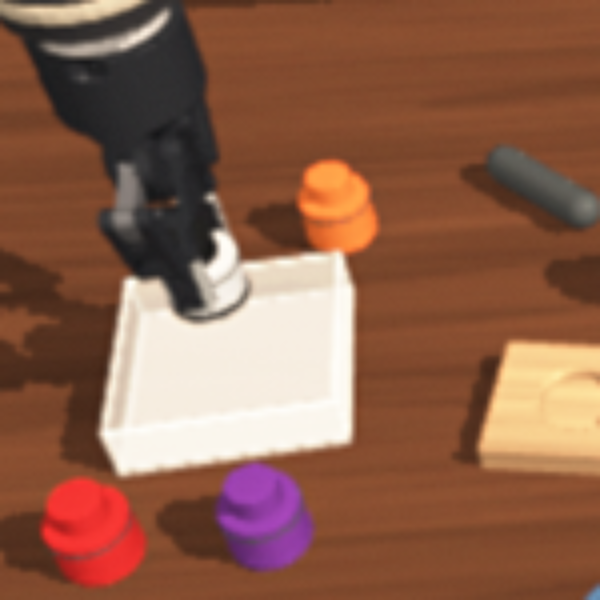

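```bash
python3 -m inch '[[[-1,0,-10],[0,0,0]],[[-2,0,-28],[0,0,0]],[[-2,0,-42],[0,0,0]],[[-2,0,-52],[0,0,0]],[[-2,0,-58],[0,0,0]],[[-2,0,-61],[0,0,0]],[[-2,0,-62],[0,0,0]],[[-2,0,-62],[0,0,0]]]'; for i in 1 2 ; do python3 -m inch '[[[0,0,-0.8],[0,0,0]],[[0,0,-0.8],[0,0,0]]]'|egrep 'eef|ft_'; done
```

```text
clock: 26.17
eef_pos: [503.1, -334.9, 20.6]
orientation: [-0.001, 1.0, 0.002, -0.0]
ft_force: [0.6, 0.1, 0.3]
finger_gap: 0.492
eef_pos: [503.5, -335.2, 20.4]
ft_force: [0.5, -0.1, -0.3]
eef_pos: [503.7, -335.3, 19.9]
ft_force: [0.3, -0.2, -1.7]
```

```bash
for i in 1 2 3; do python3 -m inch '[[[0,0,-0.8],[0,0,0]],[[0,0,-0.8],[0,0,0]]]'|egrep 'eef|ft_'; done
```

```text
eef_pos: [503.7, -335.4, 19.1]
ft_force: [-0.0, 0.1, -2.0]
eef_pos: [503.7, -335.3, 18.1]
ft_force: [0.3, -0.4, -2.0]
eef_pos: [503.7, -335.4, 17.7]
ft_force: [-2.1, 0.2, 5.1]
```

Contact with the box floor at 17.7, as expected. I release here.

```bash
python3 -m inch '[[[0,0,0],[0,0,0]],[[0,0,0],[0,0,0]],[[0,0,0],[0,0,0]],[[0,0,0],[0,0,0]],[[0,0,0],[0,0,0]]]' 60; python3 -m inch '[[[0,0,8],[0,0,0]],[[0,0,25],[0,0,0]],[[0,0,50],[0,0,0]],[[0,0,80],[0,0,0]],[[0,0,110],[0,0,0]],[[0,20,130],[0,0,0]],[[0,60,130],[0,0,0]],[[0,100,130],[0,0,0]],[[0,140,130],[0,0,0]],[[0,170,130],[0,0,0]],[[0,180,130],[0,0,0]],[[0,180,130],[0,0,0]],[[0,180,130],[0,0,0]],[[0,180,130],[0,0,0]]]'
python3 - <<'E'
from plant import *
import cv2
cv2.imwrite("pics/c13.png",capture("scene")[:,:,::-1]);cv2.imwrite("pics/s13.png",capture("side")[:,:,::-1]);print(get_obs()["ft_force"])
E
```

```text
clock: 27.42
eef_pos: [503.7, -335.4, 17.7]
orientation: [-0.001, 1.0, 0.002, 0.001]
ft_force: [0.1, 0.4, 0.1]
finger_gap: 0.702
clock: 28.58
eef_pos: [503.8, -156.3, 147.9]
orientation: [-0.0, 1.0, 0.002, 0.001]
ft_force: [0.7, -0.5, -0.5]
finger_gap: 0.702
[ 0.19513717 -0.18978687  0.09333774]
```

View pics/c13.png

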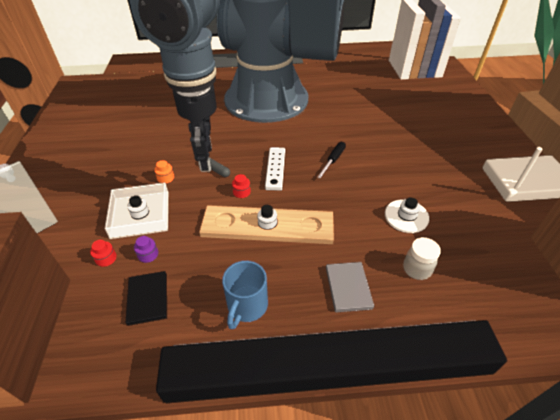

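View pics/s13.png

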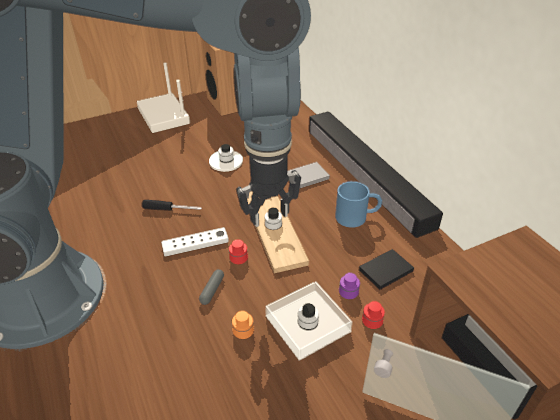

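The soft foot stands on the coaster at (409,210), the firm one in the box at (138,208) and the medium one in its middle pocket at (267,216). Everything else looks where it was.

```bash
python3 -c "
from plant import *
print(finish_job())"
```

```text
the job is handed in; nothing more can be done
None
```

I pressed the three caps from left to right, moved the softest and firmest feet to their places, and handed the job in at about 29 s of the 70 s limit. `finish_job` gave no verdict.

| Pocket | Preload felt | Depth held | Held force | Result |
|---|---|---|---|---|
| Left | about 2 N | about 5 mm | about 3.9 N | softest, now on the coaster |
| Middle | about 4 N | about 5 mm | about 8.4 N | medium, left in its pocket |
| Right | about 6 N | about 4.5 mm | about 15 N | firmest, now in the box |

Each cap was held for at least half a second, and none came near bottoming out.

- **Last check:** the scene and side pictures show both moved feet upright and near the middle of the coaster and the box. The medium foot is still in its pocket, the other things look undisturbed by eye, and the gripper is clear and touching nothing.
- **Disagreements:**
  - The cameras differed by 3 to 5 mm on the coaster and box centres, well within the room there.
  - During the first middle-foot hold the arm crept up about 1 mm, so I pressed again and held steadily at about 5 mm.

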